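# Fetch the teaspoon from behind the spice jars

## Robot

A 7-joint arm with a two-finger parallel gripper is mounted at the origin on a cart in front of the work surface, level with it; the furniture and walls round the work are solid. World frame = base frame: x ahead of the robot, y to its left, z up, the work surface at z = 0. Lengths are in m, angles in rad, forces in N, time in s.
With the tool pointing down it reaches from about 0.35 to 0.9 m from the base axis. Payload 19.9 kg.
Tool frame: the origin (TCP) lies between the finger pads; the fingertips stand 8 mm ahead of it and the grasp point (between the pads) lies 11 mm behind it (manip.tip_reach is the distance from the TCP to the fingertips, in m); z points along the fingers, y is the line along which they close (so a half turn about z gives the same grasp; the last joint's range is limited). The gripper opens to 94 mm and grips with 3 to 60 N. Pads are 16 mm wide; open, the fingers measure 119 mm over their backs; the gripper's body (75 mm by 177 mm) begins 78 mm behind the grasp point.
Start: joints at [1.129, 0.417, -0.01, 1.614, 0.005, 1.111, -0.053], TCP at [0.244, -0.575, 0.213] pointing down, gripper open.
Joint ranges: [-2.81, 2.81], [-0.39, 2.02], [-1.27, 1.25], [0.06, 2.57], [-1.19, 4.33], [0.19, 2], [-2.82, 2.82]. Speed limits (rad/s): [1.89, 1.89, 2.39, 2.39, 3.01, 3.01, 3.01].

## Interface

Orientations are given as [roll, pitch, yaw] about the fixed x, y, z axes, in that order (R = Rz(yaw) Ry(pitch) Rx(roll)).
In Python, from bench import sensors, read_camera, job, manip gives the robot as it stands.
- The arm moves only by the tool jog_arm, never from a script. Its argument "motion" is a list that holds one entry, the list of rows, each a list of 5 numbers: the closure in counts, from 0 (fully open) to 255 (shut), then the shift along the tool's x, y, z in cm, then the turn about the tool's z in rad. A call has 1 to 10 rows; each row is the pose to reach, as a shift and turn from the pose commanded when the call began, along the tool's axes at that moment; what a row does not reach only later rows make up. A row lasts 1/12 s, in which the tool goes at most 41.7 mm and 7.16 degrees, less where a joint would pass 70% of its speed; a pose out of reach is approached as far as the arm can. A call with a gripper value outside its range is refused whole. The fingers move at their own pace and stop on an object; "grip_force" is the grip in N (left out, the last holds). Time passes only in rows, so rows that repeat a pose let the fingers close. It gives the time, the measured TCP pose, the force, the opening and the grip force at its end, in the units of the state.
- sensors.read_state(): the state, without advancing time (a new reading comes with each control period).
- read_camera(name): name is "scene" or "top" or "wrist"; returns a dict with "image" (480x640x3 uint8, blue, green, red), "K" (3x3 intrinsics, pixels), "origin" and "orientation" of the camera in the world; the wrist camera has in their place "tool_from_camera" (4x4, takes a point from camera to tool coordinates, whose origin is the TCP and whose axes are the flange's). Camera axes: x right, y down, z forward; pixel columns grow to the right and rows downward; lengths in m; the calibration is good to about 2 mm. A picture is of the moment at which its call begins: read the wrist's pose just before it. There is no depth.
- job.job_done(): hands the job in; it is judged then, once.
The state is a dict: "t": time; "qpos": joint angles; "qd": joint speeds; "joint_efforts": joint torques, N m; "eef_pos": TCP position; "eef_rot": TCP orientation; "force": force on the tool from outside, world axes, zero at the start; "torque": the same for the moment, N m; "width": finger opening in m; "grasp_force": force on a finger pad.
Only numpy, scipy, OpenCV 4.12 (cv2) and the standard library are available. Lean on these libraries where they do the work, as an engineer would, in place of code of your own. Each camera call takes 0.05 s, during which the arm holds its last target. There are 200 camera calls.

## Task

The teaspoon has slipped behind the row of spice jars. First move the green-capped jar, the brown-capped jar and the salt shaker one by one onto the dark slate side board, standing; then, while they stand there, lay the teaspoon flat lengthwise in the empty wide compartment of the white cutlery tray so that nothing sticks up above its rim. Finally stand each jar and the shaker back on the very disc of the wooden spice board where it stood at the start, and leave the tin, the lemon and the onion alone.

Things in the scene. Friction and masses are not known exactly. Their poses are not given: they have to be found in the camera images.
- jar_green_mid (a point): Centre, half-way up, of the spice jar with the green cap and green label: an upright round jar 46 mm in diameter, 106 mm tall (the point is 53 mm above its foot), 0.11 kg. Starts standing on one of the three discs of the spice board. Its z axis points up.
- jar_brown_mid (a point): Centre, half-way up, of the spice jar with the dark brown cap: upright, round, 41 mm in diameter, 105 mm tall (the point is 52 mm above its foot), 0.11 kg. Starts on another disc of the spice board. z axis up.
- shaker_mid (a point): Centre, half-way up, of the salt shaker, all grey with a paler perforated dome top, upright and round, 44 mm in diameter, narrowing to 34 mm above 70 mm, 90 mm tall (the point is 45 mm above its foot), 0.1 kg. Starts on the remaining disc. z axis up.
- spoon_mid (a point): Middle of the grey metal teaspoon, 130 mm long, 27 mm wide at the bowl, 11 mm high, 0.02 kg, easily gripped across its middle, lying on the worktop on the far side (from the robot) of the spice board, roughly parallel to it, some 40 to 50 mm clear of its edge at the middle. x axis along the spoon, z axis up; the point is 5 mm above its underside.
- spice_board: Fixed dark wooden strip 58 mm (x) by 216 mm (y), 8 mm thick, origin at the middle of its underside. Three paler round cork-coloured discs, 54 mm in diameter, are inlaid flush in its top at y = -70, 0 and +70 mm; one jar stands on each. Its +x axis points to the far side, where the spoon lies.
- side_board: Fixed dark grey slate side board 130 mm (x) by 160 mm (y), top 8 mm above the worktop, empty at the start; origin at the middle of its underside. It has just room for the two jars and the shaker, which are put here meanwhile.
- tray_slot (a point): Centre of the floor of the empty compartment of the white cutlery tray (fixed). The compartment is 180 mm long (x axis) and 76 mm wide (y axis); its floor is 4 mm above the worktop and the rim 22 mm above that floor; walls 5 mm thick. The whole tray is 190 mm by 143 mm; the neighbouring narrow compartment on the -y side holds a green peeler.
- tin: Bystander: low green tin with a pale gold lid, 75 mm in diameter, 58 mm high, behind the work; origin at the middle of its underside. Not to be moved.
- lemon: Bystander: yellow lemon, 78 x 55 x 56 mm, origin at the middle of its underside. Not to be moved.
- onion: Bystander: brown onion, 78 mm wide, 85 mm high, origin at the middle of its underside. Not to be moved.
Things that resemble listed ones, but are neither listed nor needed, are in the scene too. Leave any pink look-alike of the part that bears jar_green_mid alone.

How it is judged:
By the outcome, as a careful person would: the job done as asked, in the order asked, and still so for the second after the job is handed in, with the robot touching nothing.
It also fails if it takes over 144 s, if anything falls off the work surface, if the arm or the gripper's body presses on something with over 40 N, if the wrist force passes 120 N, or if a joint passes its speed limit or range.

## Working session

There is one attempt and no reset: what is moved stays moved. The work goes in short steps, Python scripts to look and compute and a tool call to move; the robot and the scene stay as the last step left them, time stands still between calls to the robot, and variables do not carry over. Pictures are saved under pics/ and viewed, at most 14 in all, crops included, and the job is handed in when it is done.

Besides the shell and the picture viewer there is one more tool, called after ">>>" by a JSON object that holds its "fn" and its "kwargs", one argument or row to a line. jog_arm: Moves the arm, as the interface text tells. Its arguments: {"type":"object","properties":{"motion":{"type":"array"},"grip_force":{"type":"number"}},"required":["motion"]}

```bash
mkdir -p pics; ls; python3 - <<'E'
from bench import sensors, read_camera, job, manip
import cv2,numpy as np
s=sensors.read_state();print({k:np.round(v,3).tolist() for k,v in s.items()})
print(manip.tip_reach)
for n in("scene","top","wrist"):
    c=read_camera(n);cv2.imwrite(f"pics/{n}0.png",c["image"])
    print(n,{k:np.round(v,4).tolist() for k,v in c.items() if k!="image"})
E
```

```text
pics
{'t': 0.0, 'qpos': [1.129, 0.418, -0.01, 1.614, 0.005, 1.111, -0.053], 'qd': [0.0, 0.0, -0.0, -0.002, -0.001, -0.001, 0.002], 'joint_efforts': [0.0, -85.124, 0.638, -42.6, -0.049, 0.019, 0.0], 'eef_pos': [0.244, -0.575, 0.213], 'eef_rot': [-3.14, 0.0, 0.401], 'force': [-0.888, 0.346, 0.521], 'torque': [-0.059, 0.009, 0.005], 'grasp_force': 0.0, 'width': 0.094}
0.008
scene {'K': [[434.3419, 0.0, 318.4086], [0.0, 434.3419, 237.3121], [0.0, 0.0, 1.0]], 'origin': [-0.1444, 0.7531, 0.6848], 'orientation': [-2.1132, -0.023, -2.3793]}
top {'K': [[456.6429, 0.0, 324.696], [0.0, 456.6429, 244.382], [0.0, 0.0, 1.0]], 'origin': [0.3832, -0.0188, 1.0813], 'orientation': [-2.9982, 0.0157, -1.5869]}
wrist {'K': [[400.6503, 0.0, 320.4487], [0.0, 400.6503, 232.8264], [0.0, 0.0, 1.0]], 'tool_from_camera': [[-0.0002, -0.9639, -0.2661, 0.0783], [1.0, -0.0004, 0.0005, 0.0011], [-0.0006, -0.2661, 0.9639, -0.1715], [0.0, 0.0, 0.0, 1.0]]}
```

View pics/scene0.png

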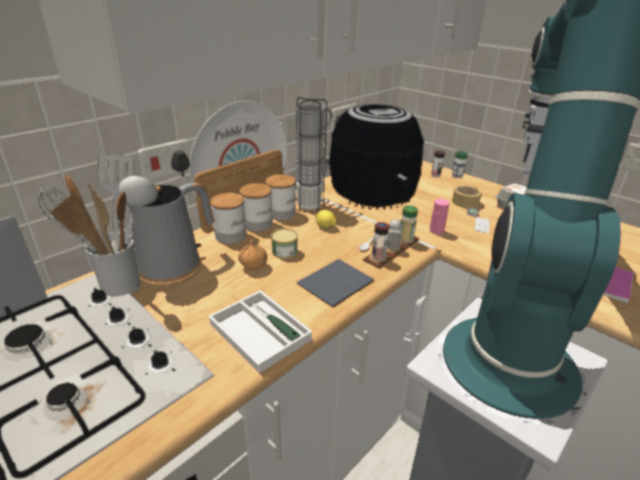

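View pics/top0.png

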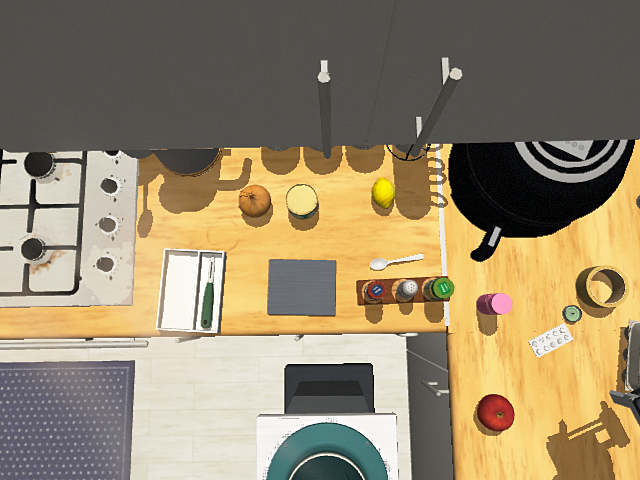

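The scene view shows the jar row at (380-412, 205-260), slate (335,282) and tray (262,328). In the top view the brown jar is at (375,290), shaker (407,290), green jar (441,288), spoon (397,262), slate (302,287) and tray slot (178,290). There are other candidates: a pink cylinder at top (495,302), and a back pair of jars in the scene view at (438,160) and (460,163). The row on the wooden strip fits, since it is the one with the discs. I'll confirm it in enlarged crops.

```bash
python3 - <<'E'
import cv2
a=cv2.imread("pics/top0.png")[245:325,350:460];cv2.imwrite("pics/c1.png",cv2.resize(a,None,fx=7,fy=7,interpolation=cv2.INTER_CUBIC))
a=cv2.imread("pics/scene0.png")[195:275,345:455];cv2.imwrite("pics/c2.png",cv2.resize(a,None,fx=7,fy=7,interpolation=cv2.INTER_CUBIC))
E
```

```text
(no output)
```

View pics/c1.png

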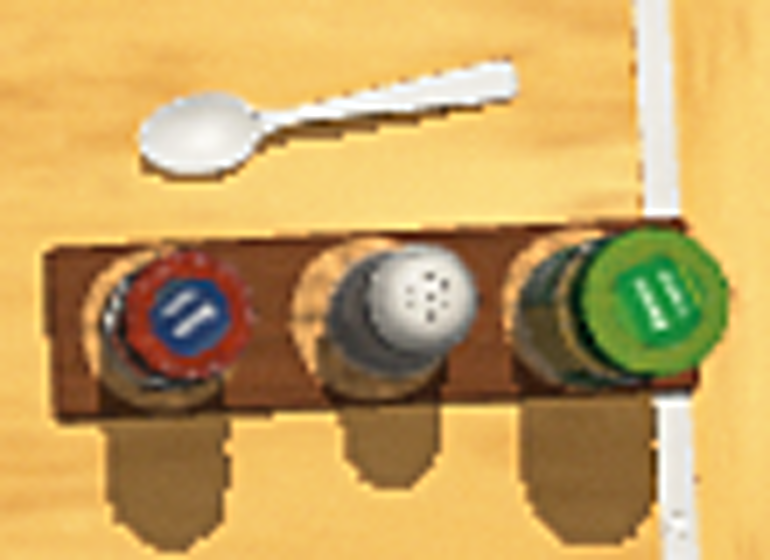

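View pics/c2.png

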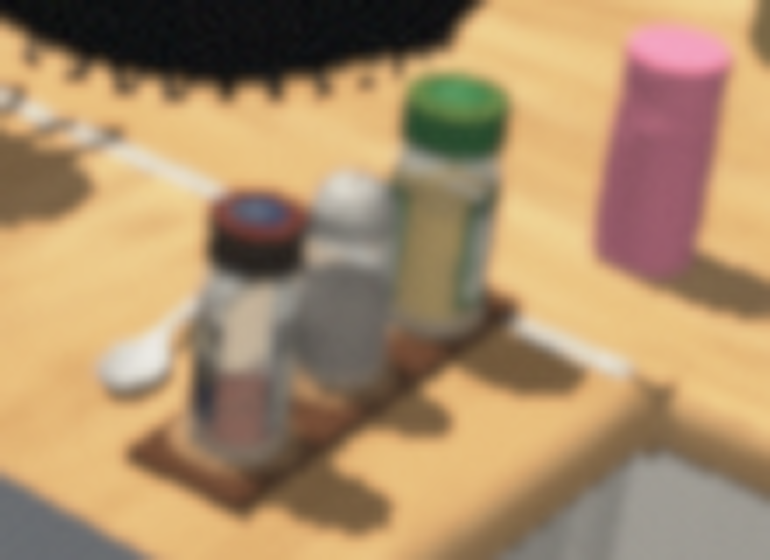

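The crops confirm the targets. On the wooden strip, c1 shows the brown cap (190,313), the shaker dome (430,290) and the green cap (655,300). The spoon runs from (138,135) to (518,80) in c1. The pink look-alike stands apart, off the strip, at (665,150) in c2.

```bash
cat > h.py <<'E'
import numpy as np,cv2
from scipy.spatial.transform import Rotation as R
from bench import sensors, read_camera
C={"scene":([[434.3419,0,318.4086],[0,434.3419,237.3121],[0,0,1]],[-0.1444,0.7531,0.6848],[-2.1132,-0.023,-2.3793]),
"top":([[456.6429,0,324.696],[0,456.6429,244.382],[0,0,1]],[0.3832,-0.0188,1.0813],[-2.9982,0.0157,-1.5869])}
def ray(cam,p):
    K,o,e=C[cam]; d=R.from_euler('xyz',e).as_matrix()@np.linalg.inv(K)@[p[0],p[1],1]
    return np.array(o),d/np.linalg.norm(d)
def plane(cam,p,z):
    o,d=ray(cam,p); return o+d*(z-o[2])/d[2]
def tri(r):
    A=sum(np.eye(3)-np.outer(d,d) for o,d in r); b=sum((np.eye(3)-np.outer(d,d))@o for o,d in r)
    x=np.linalg.solve(A,b); return x,max(np.linalg.norm(np.cross(d,x-o)) for o,d in r)
def proj(cam,X):
    K,o,e=C[cam]; v=np.array(K)@R.from_euler('xyz',e).as_matrix().T@(np.array(X)-o); return v[:2]/v[2]
def wcam():
    "image, and ray function of the wrist camera at present"
    s=sensors.read_state(); c=read_camera("wrist"); T=c["tool_from_camera"]; M=R.from_euler('xyz',s["eef_rot"]).as_matrix()
    o=np.array(s["eef_pos"])+M@T[:3,3]; Rc=M@T[:3,:3]; 
    return c["image"],np.array(c["K"]),o,Rc
E
python3 - <<'E'
from h import *
np.set_printoptions(precision=4,suppress=True)
f1=lambda p:((p[0]+.5)/7-.5+350,(p[1]+.5)/7-.5+245); f2=lambda p:((p[0]+.5)/7-.5+345,(p[1]+.5)/7-.5+195)
for n,a,b in [("brown",(190,313),(260,212)),("shaker",(425,290),(350,180)),("green",(655,300),(457,95)),("bowlend",(138,135),(100,378)),("b_corner+y far",(45,250),(130,455)),("b corner +y near",(57,418),(245,515)),("b corner -y far",(685,222),(515,310))]:
    print(n,*tri([ray("top",f1(a)),ray("scene",f2(b))]))
print("board",[plane("top",f1(p),.008)[:2] for p in [(45,250),(685,222),(697,388),(57,418)]])
print("spoon",[plane("top",f1(p),.006)[:2] for p in [(138,135),(518,80),(328,108)]])
im=cv2.imread("pics/top0.png"); h=cv2.cvtColor(im,cv2.COLOR_BGR2HSV)
for n,lo,hi,(x0,x1,y0,y1),z in [("slate",(90,20,40),(130,120,130),(250,350,250,330),.008),("tray",(0,0,150),(180,60,255),(145,240,240,333),.026)]:
    m=cv2.inRange(h[y0:y1,x0:x1],lo,hi); c,_=cv2.findContours(m,0,2); c=max(c,key=cv2.contourArea)
    r=cv2.minAreaRect(c); bx=cv2.boxPoints(r)+[x0,y0]; P=np.array([plane("top",p,z)[:2] for p in bx])
    print(n,bx.tolist(),P,P.mean(0),np.linalg.norm(P[1]-P[0]),np.linalg.norm(P[2]-P[1]))
a=im[235:345,145:350];a=cv2.resize(a,None,fx=3.8,fy=3.8,interpolation=cv2.INTER_CUBIC);cv2.imwrite("pics/c3.png",a)
E
```

```text
brown [ 0.4267 -0.1133  0.1127] 0.0012938401278791115
shaker [ 0.4335 -0.1869  0.0959] 0.0016977166524388685
green [ 0.4285 -0.2528  0.1129] 0.001675248383825286
bowlend [ 0.4914 -0.1077  0.0095] 0.0017375515580845826
b_corner+y far [ 0.4523 -0.0766  0.0049] 0.00013265868682597992
b corner +y near [ 0.3964 -0.0792  0.0023] 0.00030455737581663796
b corner -y far [ 0.4413 -0.3082 -0.0183] 0.02116860100818311
board [array([ 0.452 , -0.0765]), array([ 0.4577, -0.2906]), array([ 0.4025, -0.2916]), array([ 0.3961, -0.079 ])]
spoon [array([ 0.4903, -0.109 ]), array([ 0.5067, -0.2376]), array([ 0.4983, -0.1732])]
slate [[268.0, 260.0], [335.0, 260.0], [335.0, 314.0], [268.0, 314.0]] [[ 0.5035  0.1304]
 [ 0.5007 -0.0282]
 [ 0.3746 -0.0258]
 [ 0.3771  0.1302]] [0.439  0.0517] 0.15862264778258006 0.12612597963173863
tray [[155.1489315032959, 329.3546905517578], [162.00111961364746, 245.9863986968994], [223.65311431884766, 251.0536880493164], [216.8009262084961, 334.42198181152344]] [[0.3466 0.3863]
 [0.539  0.3773]
 [0.5244 0.2318]
 [0.3331 0.2445]] [0.4358 0.31  ] 0.19264268327198808 0.14614202623099296
```

View pics/c3.png

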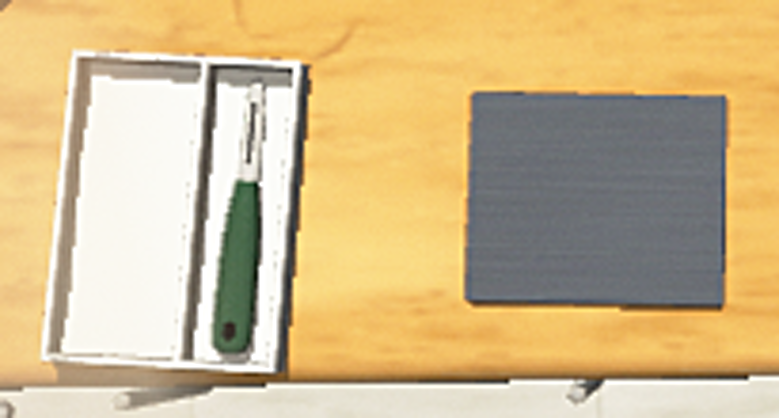

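```bash
cat >> h.py <<'E'
np.set_printoptions(precision=4,suppress=True)
def to(x,y,z,yaw=None):
    "shift (cm) in tool axes and turn to reach world TCP x,y,z with yaw"
    s=sensors.read_state(); M=R.from_euler('xyz',s["eef_rot"]); e=s["eef_rot"]
    d=M.as_matrix().T@(np.array([x,y,z])-s["eef_pos"])*100
    dy=0 if yaw is None else -((yaw-e[2]+np.pi)%(2*np.pi)-np.pi)
    print("pos",np.round(s["eef_pos"],4),"rot",np.round(e,3),"w",round(float(s["width"]),4),"t",round(s["t"],2),"-> shift",np.round(d,2),"turn",round(float(dy),3))
E
python3 - <<'E'
from h import *
f3=lambda p:((p[0]+.5)/3.8-.5+145,(p[1]+.5)/3.8-.5+235)
P=[plane("top",f3(p),.026)[:2] for p in [(72,50),(308,62),(284,374),(42,360),(205,65),(185,360)]];print(np.array(P))
S=[plane("top",f3(p),.008)[:2] for p in [(471,92),(727,96),(724,307),(467,302)]];print(np.array(S),np.mean(S,0))
print(plane("top",(488,305),.0),plane("top",(302,200),.058),plane("top",(254,200),.05),plane("top",(384,193),.05))
print("cabinet front at z=.4,.5,.6",[plane("top",(300,150),z)[0] for z in(.4,.5,.6)])
to(.427,-.253,.213,1.599)
E
```

```text
[[0.5347 0.3734]
 [0.5246 0.2271]
 [0.336  0.2387]
 [0.3466 0.385 ]
 [0.5239 0.2907]
 [0.3452 0.2986]]
[[ 0.5063  0.129 ]
 [ 0.5009 -0.0304]
 [ 0.3713 -0.0261]
 [ 0.3769  0.1313]] [0.4389 0.051 ]
[ 0.3896 -0.3833  0.    ] [0.6352 0.0454 0.058 ] [0.6394 0.1574 0.05  ] [ 0.65   -0.1442  0.05  ]
cabinet front at z=.4,.5,.6 [np.float64(0.6307490154339923), np.float64(0.594414212053104), np.float64(0.5580794086722156)]
pos [ 0.2437 -0.5752  0.213 ] rot [-3.141  0.     0.401] w 0.0936 t 0.15 -> shift [ 29.45 -22.52   0.02] turn -1.198
```

>>> {"fn": "jog_arm", "kwargs": {
  "motion": [
    [[0,2.9,-2.3,0,-0.12],[0,5.9,-4.5,0,-0.24],[0,8.8,-6.8,0,-0.36],[0,11.8,-9.0,0,-0.48],[0,14.7,-11.3,0,-0.6],[0,17.7,-13.5,0,-0.72],[0,20.6,-15.8,0,-0.84],[0,23.6,-18.0,0,-0.96],[0,26.5,-20.3,0,-1.08],[0,29.4,-22.5,0,-1.2]]
  ]
}}

```text
t: 0.98
eef_pos: [0.4272, -0.2518, 0.2135]
eef_rot: [-3.142, 0.0, 1.607]
force: [0.5, -0.3, -0.3]
width: 0.0944
grasp_force: 0.0
```

>>> {"fn": "jog_arm", "kwargs": {
  "motion": [
    [[0,0,0,0,0],[0,0,0,0,0]]
  ]
}}

```text
t: 1.15
eef_pos: [0.4275, -0.252, 0.2135]
eef_rot: [3.142, -0.0, 1.604]
force: [-0.7, -0.8, -0.6]
width: 0.0939
grasp_force: 0.0
```

```bash
python3 - <<'E'
from h import *
to(.428,-.2535,.054,1.599)
im,K,o,Rc=wcam(); cv2.imwrite("pics/w1.png",im); np.savez("w1.npz",K=K,o=o,R=Rc)
E
```

```text
pos [ 0.4275 -0.252   0.2135] rot [ 3.142 -0.     1.604] w 0.0939 t 1.15 -> shift [-0.16  0.04 15.95] turn 0.005
```

View pics/w1.png

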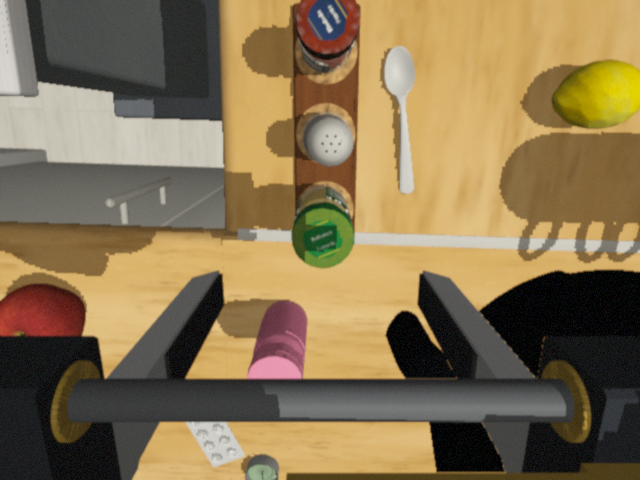

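The wrist view shows the green cap (324,236), shaker dome (329,140), brown cap (327,25) and spoon from (399,46) to (406,191). The open fingers straddle column 322.

```bash
python3 - <<'E'
from h import *
w=np.load("w1.npz"); K,o,Rc=w["K"],w["o"],w["R"]
def wr(p):
    d=Rc@np.linalg.inv(K)@[p[0],p[1],1]; return o,d/np.linalg.norm(d)
def pl(p,z): o,d=wr(p); return o+d*(z-o[2])/d[2]
f1=lambda p:((p[0]+.5)/7-.5+350,(p[1]+.5)/7-.5+245); f2=lambda p:((p[0]+.5)/7-.5+345,(p[1]+.5)/7-.5+195)
for n,q,a,b,z in [("green",(324,236),(655,300),(457,95),.114),("shaker",(331,140),(428,288),(350,182),.098),("brown",(327,24),(190,313),(260,212),.113)]:
    print(n,"plane",pl(q,z)[:2],"tri",*tri([wr(q),ray("top",f1(a)),ray("scene",f2(b))]))
for n,q,a in [("bowl",(399,46),(138,135)),("handle",(406,191),(518,80))]: print(n,*tri([wr(q),ray("top",f1(a))]),pl(q,.006))
print("board edges",[pl(q,.008)[0] for q in[(294,180),(357,180),(294,100),(358,100)]])
E
```

```text
green plane [ 0.4314 -0.2524] tri [ 0.4296 -0.2532  0.1123] 0.0025996629824462723
shaker plane [ 0.4341 -0.1871] tri [ 0.4341 -0.1877  0.0945] 0.0018583055139895699
brown plane [ 0.4284 -0.117 ] tri [ 0.4277 -0.1151  0.1109] 0.0021944594704707628
bowl [ 0.4913 -0.1092  0.0069] 0.0010511297609261806 [ 0.4924 -0.1093  0.006 ]
handle [ 0.503  -0.2309  0.0381] 0.00014843724422584047 [ 0.51   -0.2359  0.006 ]
board edges [np.float64(0.4031761492127552), np.float64(0.4624792911880843), np.float64(0.40204428633030076), np.float64(0.45924273214786104)]
```

>>> {"fn": "jog_arm", "kwargs": {
  "motion": [
    [[0,-0.15,0.25,2.5,0],[0,-0.15,0.25,5.5,0],[0,-0.15,0.25,8.5,0],[0,-0.15,0.25,11.5,0],[0,-0.15,0.25,14.0,0],[0,-0.15,0.25,15.4,0],[0,-0.15,0.25,15.9,0],[0,-0.15,0.25,15.9,0]]
  ],
  "grip_force": 15
}}

```text
t: 1.87
eef_pos: [0.4283, -0.2555, 0.0535]
eef_rot: [-3.14, -0.001, 1.599]
force: [-0.6, 0.5, 0.5]
width: 0.0941
grasp_force: 0.0
```

>>> {"fn": "jog_arm", "kwargs": {
  "motion": [
    [[255,0,0,0,0],[255,0,0,0,0],[255,0,0,0,0],[255,0,0,0,0],[255,0,0,0,0],[255,0,0,0,0],[255,0,0,0,0],[255,0,0,0,0]]
  ]
}}

```text
t: 2.53
eef_pos: [0.4293, -0.255, 0.0545]
eef_rot: [-3.142, 0.0, 1.601]
force: [0.1, 0.1, 1.2]
width: 0.0456
grasp_force: 15.0
```

```bash
python3 - <<'E'
from h import *
to(.412,.102,.054,1.599)
E
```

```text
pos [ 0.4293 -0.255   0.0545] rot [-3.142  0.     1.601] w 0.0456 t 2.53 -> shift [35.74 -0.65  0.05] turn 0.002
```

>>> {"fn": "jog_arm", "kwargs": {
  "motion": [
    [[255,0,0,-0.8,0],[255,0,0,-2.4,0],[255,0,0,-4.6,0],[255,0,0,-7.0,0],[255,0,0,-9.4,0],[255,0,0,-11.8,0],[255,0,0,-13.8,0],[255,0,0,-15.0,0],[255,0.8,0,-15.5,0],[255,2.4,0,-15.5,0]]
  ]
}}

```text
t: 3.37
eef_pos: [0.4287, -0.2317, 0.2106]
eef_rot: [3.14, 0.001, 1.599]
force: [-0.2, 1.3, -2.1]
width: 0.0458
grasp_force: 15.0
```

>>> {"fn": "jog_arm", "kwargs": {
  "motion": [
    [[255,2.5,-0.05,0,0],[255,5.5,-0.1,0,0],[255,9.0,-0.2,0,0],[255,12.5,-0.3,0,0],[255,16.0,-0.4,0,0],[255,19.5,-0.5,0,0],[255,23.0,-0.6,0,0],[255,26.5,-0.65,0,0],[255,29.5,-0.65,0,0],[255,31.8,-0.65,0,0]]
  ]
}}

```text
t: 4.2
eef_pos: [0.4113, 0.0895, 0.2094]
eef_rot: [-3.141, 0.0, 1.603]
force: [0.6, -1.2, -0.6]
width: 0.046
grasp_force: 15.0
```

>>> {"fn": "jog_arm", "kwargs": {
  "motion": [
    [[255,1.2,0,0,0],[255,1.55,0,0.5,0],[255,1.55,0,2.5,0],[255,1.55,0,5.0,0],[255,1.55,0,7.5,0],[255,1.55,0,10.0,0],[255,1.55,0,12.0,0],[255,1.55,0,13.5,0],[255,1.55,0,14.2,0],[255,1.55,0,14.2,0]]
  ]
}}

```text
t: 5.03
eef_pos: [0.4109, 0.1017, 0.0661]
eef_rot: [-3.139, 0.0, 1.601]
force: [-0.6, -0.1, -1.3]
width: 0.0459
grasp_force: 15.0
```

```bash
python3 - <<'E'
from h import *
to(.412,.102,.055,1.599)
im=read_camera("top")["image"];s=read_camera("scene")["image"]
a=cv2.resize(im[235:335,240:340],None,fx=4,fy=4);b=cv2.resize(s[220:320,280:380],None,fx=4,fy=4);cv2.imwrite("pics/p1.png",np.hstack([a,b]))
E
```

```text
pos [0.4109 0.1017 0.0661] rot [-3.139  0.     1.601] w 0.0459 t 5.03 -> shift [0.03 0.12 1.11] turn 0.002
```

View pics/p1.png

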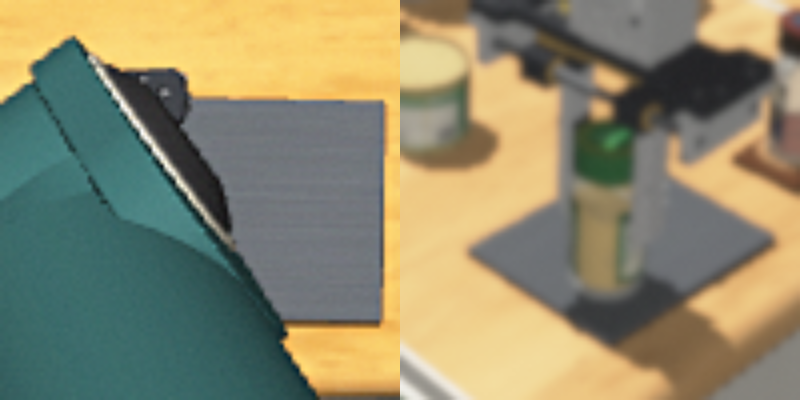

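The scene half shows the green jar upright in the fingers, just above the slate at about (605,290). Next I lower it and release.

>>> {"fn": "jog_arm", "kwargs": {
  "motion": [
    [[255,0,0,0.5,0],[255,0,0,0.9,0],[255,0,0,1.1,0],[255,0,0,1.15,0],[255,0,0,1.15,0]]
  ]
}}

```text
t: 5.55
eef_pos: [0.412, 0.1021, 0.0559]
eef_rot: [-3.141, -0.0, 1.601]
force: [0.5, -0.5, -1.4]
width: 0.046
grasp_force: 15.0
```

>>> {"fn": "jog_arm", "kwargs": {
  "motion": [
    [[120,0,0,0,0],[100,0,0,0,0],[40,0,0,0,0],[0,0,0,0,0],[0,0,0,0,0],[0,0,0,0,0],[0,0,0,-1,0],[0,0,0,-3,0],[0,0,0,-6,0],[0,0,0,-9,0]]
  ]
}}

```text
t: 6.38
eef_pos: [0.4113, 0.1025, 0.1473]
eef_rot: [-3.14, -0.001, 1.602]
force: [0.2, 0.3, -0.1]
width: 0.0938
grasp_force: 0.0
```

```bash
python3 - <<'E'
from h import *
to(.4275,-.1155,.18,1.599)
E
```

```text
pos [0.4113 0.1025 0.1473] rot [-3.14  -0.001  1.602] w 0.0938 t 6.38 -> shift [-21.84   0.94  -3.29] turn 0.003
```

>>> {"fn": "jog_arm", "kwargs": {
  "motion": [
    [[0,0,0,-2,0],[0,-3,0.2,-3,0],[0,-6.5,0.4,-3,0],[0,-10,0.6,-3,0],[0,-13.5,0.7,-3,0],[0,-17,0.9,-3,0],[0,-20,0.95,-3,0],[0,-21.8,0.95,-3,0],[0,-21.8,0.95,-2,0],[0,-21.8,0.95,0,0]]
  ]
}}

```text
t: 7.22
eef_pos: [0.4292, -0.1163, 0.1474]
eef_rot: [3.138, 0.001, 1.599]
force: [0.8, 0.6, -0.2]
width: 0.094
grasp_force: 0.0
```

>>> {"fn": "jog_arm", "kwargs": {
  "motion": [
    [[0,0,0,2.5,0],[0,0,0,5,0],[0,0,0,7.5,0],[0,0,0,9,0],[0,0,0,9.3,0],[0,0,0,9.3,0],[0,0,0,9.3,0]]
  ]
}}

```text
t: 7.8
eef_pos: [0.4286, -0.1151, 0.0538]
eef_rot: [3.141, -0.0, 1.601]
force: [-0.3, 0.5, 0.4]
width: 0.0941
grasp_force: 0.0
```

>>> {"fn": "jog_arm", "kwargs": {
  "motion": [
    [[255,0,0,0,0],[255,0,0,0,0],[255,0,0,0,0],[255,0,0,0,0],[255,0,0,0,0],[255,0,0,0,0],[255,0,0,0,0],[255,0,0,0,0]]
  ]
}}

```text
t: 8.47
eef_pos: [0.4281, -0.1155, 0.0529]
eef_rot: [-3.141, -0.0, 1.601]
force: [0.1, 0.1, 0.0]
width: 0.0441
grasp_force: 0.0
```

```bash
python3 - <<'E'
from h import *
to(.468,.05,.054,1.599)
E
```

```text
pos [ 0.4281 -0.1155  0.0529] rot [-3.141 -0.     1.601] w 0.0441 t 8.47 -> shift [16.42  4.48 -0.1 ] turn 0.002
```

>>> {"fn": "jog_arm", "kwargs": {
  "motion": [
    [[255,0,0,0,0],[255,0,0,0,0],[255,0,0,0,0],[255,0,0,0,0]]
  ]
}}

```text
t: 8.8
eef_pos: [0.428, -0.1155, 0.0529]
eef_rot: [-3.141, -0.0, 1.601]
force: [-1.3, 0.3, 2.5]
width: 0.0404
grasp_force: 15.0
```

>>> {"fn": "jog_arm", "kwargs": {
  "motion": [
    [[255,0,0,-0.8,0],[255,0,0,-2.4,0],[255,0,0,-4.6,0],[255,0,0,-7.0,0],[255,0,0,-9.4,0],[255,0,0,-11.2,0],[255,0,0,-12.0,0],[255,1,0.25,-12,0],[255,2.8,0.8,-12,0],[255,5.0,1.4,-12,0]]
  ]
}}

```text
t: 9.63
eef_pos: [0.4402, -0.0646, 0.1721]
eef_rot: [-3.141, -0.0, 1.599]
force: [-0.1, -1.0, -2.2]
width: 0.0403
grasp_force: 15.0
```

>>> {"fn": "jog_arm", "kwargs": {
  "motion": [
    [[255,2.4,0.6,0,0],[255,5.0,1.3,0,0],[255,7.6,2.0,0,0],[255,9.8,2.7,0,0],[255,11.0,3.0,0.3,0],[255,11.4,3.1,1.5,0],[255,11.4,3.1,3.5,0],[255,11.4,3.1,6,0],[255,11.4,3.1,8,0],[255,11.4,3.1,9.5,0]]
  ]
}}

```text
t: 10.47
eef_pos: [0.4664, 0.0496, 0.0747]
eef_rot: [-3.138, -0.001, 1.601]
force: [-0.6, 0.3, -2.1]
width: 0.0408
grasp_force: 15.0
```

```bash
python3 - <<'E'
from h import *
to(.468,.05,.054,1.599)
E
```

```text
pos [0.4664 0.0496 0.0747] rot [-3.138 -0.001  1.601] w 0.0408 t 10.47 -> shift [0.03 0.17 2.07] turn 0.002
```

>>> {"fn": "jog_arm", "kwargs": {
  "motion": [
    [[255,0,0,1.0,0],[255,0,0,1.7,0],[255,0,0,2.0,0],[255,0,0,2.1,0],[255,0,0,2.1,0],[255,0,0,2.1,0]]
  ]
}}

```text
t: 10.97
eef_pos: [0.4685, 0.0498, 0.0575]
eef_rot: [3.141, 0.0, 1.601]
force: [-0.4, 0.2, -1.0]
width: 0.0406
grasp_force: 15.0
```

>>> {"fn": "jog_arm", "kwargs": {
  "motion": [
    [[255,0,0,0.2,0],[255,0,0,0.4,0],[255,0,0,0.4,0],[255,0,0,0.4,0]]
  ]
}}

```text
t: 11.3
eef_pos: [0.4682, 0.0498, 0.053]
eef_rot: [3.142, -0.0, 1.601]
force: [0.1, 0.4, -1.2]
width: 0.0409
grasp_force: 15.0
```

>>> {"fn": "jog_arm", "kwargs": {
  "motion": [
    [[120,0,0,0,0],[100,0,0,0,0],[40,0,0,0,0],[0,0,0,0,0],[0,0,0,0,0],[0,0,0,0,0],[0,0,0,-1,0],[0,0,0,-3,0],[0,0,0,-6,0],[0,0,0,-9,0]]
  ]
}}

```text
t: 12.13
eef_pos: [0.4675, 0.0501, 0.1443]
eef_rot: [-3.14, -0.001, 1.601]
force: [0.6, -0.4, -0.0]
width: 0.0941
grasp_force: 0.0
```

>>> {"fn": "jog_arm", "kwargs": {
  "motion": [
    [[0,-3,0,-3,0],[0,-6.5,0,-3,0],[0,-10,0,-3,0],[0,-12,0,-3,0],[0,-12,0,-3,0],[0,-12,0,-3,0]]
  ]
}}

```text
t: 12.63
eef_pos: [0.4717, -0.0708, 0.1735]
eef_rot: [3.141, -0.0, 1.599]
force: [-0.4, 1.5, -0.2]
width: 0.0939
grasp_force: 0.0
```

```bash
python3 - <<'E'
from h import *
to(.434,-.187,.043,1.599)
im,K,o,Rc=wcam(); cv2.imwrite("pics/w2.png",im); np.savez("w2.npz",K=K,o=o,R=Rc)
E
```

```text
pos [ 0.4717 -0.0708  0.1735] rot [ 3.141 -0.     1.599] w 0.0939 t 12.63 -> shift [-11.52  -4.1   13.05] turn -0.0
```

View pics/w2.png

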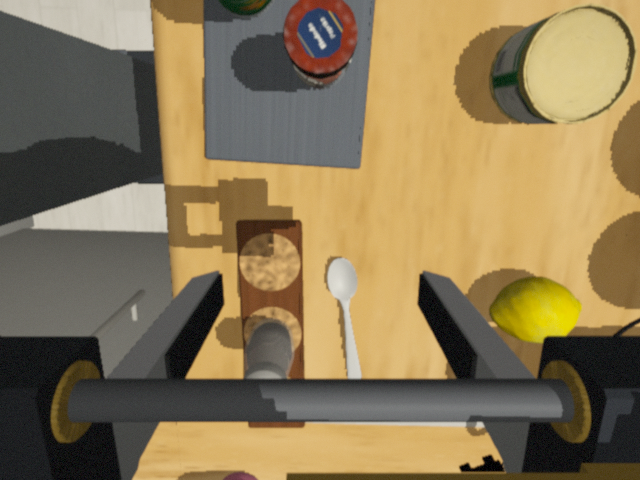

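The wrist view shows the brown jar standing on the slate (cap 320,38) and the green jar at the top edge (243,5). The brown disc is empty at (270,262), the shaker disc is at (273,333) and the shaker body spans columns 247-293.

```bash
python3 - <<'E'
from h import *
w=np.load("w2.npz"); K,o,Rc=w["K"],w["o"],w["R"]
def pl(p,z): d=Rc@np.linalg.inv(K)@[p[0],p[1],1]; return (o+d*(z-o[2])/d[2])[:2]
print("discs",pl((270,262),.008),pl((273,333),.008),"corners",pl((237,220),.008),pl((301,220),.008))
print("shaker x",pl((247,345),.05),pl((293,345),.05), "slate corners",pl((206,157),.008),pl((359,167),.008))
print("brown cap",pl((320,38),.113))
E
```

```text
discs [ 0.4294 -0.1154] [ 0.4318 -0.1858] corners [ 0.4011 -0.0777] [ 0.4564 -0.0762]
shaker x [ 0.4151 -0.1736] [ 0.4532 -0.1726] slate corners [ 0.3768 -0.0246] [ 0.5041 -0.0293]
brown cap [0.4694 0.0488]
```

>>> {"fn": "jog_arm", "kwargs": {
  "motion": [
    [[0,-3,-1,0,0],[0,-6,-2.1,0,0],[0,-9,-3.2,0,0],[0,-11.5,-4.1,0,0],[0,-11.5,-4.1,2,0],[0,-11.5,-4.1,5,0],[0,-11.5,-4.1,8,0],[0,-11.5,-4.1,11,0],[0,-11.5,-4.1,13,0],[0,-11.5,-4.1,13.4,0]]
  ]
}}

```text
t: 13.52
eef_pos: [0.4331, -0.1842, 0.0364]
eef_rot: [-3.138, -0.003, 1.603]
force: [-0.6, 0.2, -0.4]
width: 0.094
grasp_force: 0.0
```

>>> {"fn": "jog_arm", "kwargs": {
  "motion": [
    [[0,0,0,0,0],[255,0,0,0,0],[255,0,0,0,0],[255,0,0,0,0],[255,0,0,0,0],[255,0,0,0,0],[255,0,0,0,0],[255,0,0,0,0],[255,0,0,0,0],[255,0,0,0,0]]
  ]
}}

```text
t: 14.35
eef_pos: [0.4341, -0.1863, 0.0389]
eef_rot: [-3.141, -0.0, 1.601]
force: [-1.1, -0.2, 1.9]
width: 0.0417
grasp_force: 15.0
```

```bash
python3 - <<'E'
from h import *
to(.412,.002,.04,1.599)
E
```

```text
pos [ 0.4341 -0.1863  0.0389] rot [-3.141 -0.     1.601] w 0.0417 t 14.35 -> shift [18.89 -1.64 -0.11] turn 0.002
```

>>> {"fn": "jog_arm", "kwargs": {
  "motion": [
    [[255,0,0,-0.8,0],[255,0,0,-2.4,0],[255,0,0,-4.6,0],[255,0,0,-6.4,0],[255,0.8,-0.1,-7.5,0],[255,2.5,-0.2,-8,0],[255,5,-0.5,-8,0],[255,8,-0.8,-8,0],[255,11,-1.1,-8,0],[255,14,-1.4,-8,0]]
  ]
}}

```text
t: 15.18
eef_pos: [0.4153, -0.0451, 0.1191]
eef_rot: [3.142, 0.0, 1.601]
force: [-0.0, -0.2, -1.1]
width: 0.042
grasp_force: 15.0
```

>>> {"fn": "jog_arm", "kwargs": {
  "motion": [
    [[255,2.6,-0.15,0,0],[255,4.3,-0.25,0,0],[255,4.9,-0.25,0.8,0],[255,4.9,-0.25,2.5,0],[255,4.9,-0.25,4.5,0],[255,4.9,-0.25,6,0],[255,4.9,-0.25,7,0],[255,4.9,-0.25,7.5,0],[255,4.9,-0.25,7.5,0],[255,4.9,-0.25,7.5,0]]
  ]
}}

```text
t: 16.02
eef_pos: [0.4122, 0.0023, 0.0444]
eef_rot: [3.141, -0.0, 1.601]
force: [0.5, -0.4, -1.5]
width: 0.0423
grasp_force: 15.0
```

>>> {"fn": "jog_arm", "kwargs": {
  "motion": [
    [[255,0,0,0.3,0],[255,0,0,0.5,0],[255,0,0,0.5,0],[255,0,0,0.5,0]]
  ]
}}

```text
t: 16.35
eef_pos: [0.4121, 0.002, 0.0391]
eef_rot: [3.141, 0.0, 1.601]
force: [0.5, -0.0, -0.3]
width: 0.0419
grasp_force: 15.0
```

>>> {"fn": "jog_arm", "kwargs": {
  "motion": [
    [[140,0,0,0,0],[100,0,0,0,0],[40,0,0,0,0],[0,0,0,0,0],[0,0,0,0,0],[0,0,0,0,0],[0,0,0,-1,0],[0,0,0,-4,0],[0,0,0,-8,0],[0,0,0,-11,0]]
  ]
}}

```text
t: 17.18
eef_pos: [0.4119, 0.0029, 0.1516]
eef_rot: [-3.142, -0.001, 1.602]
force: [0.9, -0.2, 0.3]
width: 0.0934
grasp_force: 0.0
```

>>> {"fn": "jog_arm", "kwargs": {
  "motion": [
    [[80,-3,1,0,0],[157,-6.5,2,0,0],[157,-10,3,0,0],[157,-13.5,4.5,0,0],[157,-17,6,0,0],[157,-20,7.5,0,0],[157,-22,8.5,0,0],[157,-22.5,9,0,0],[157,-22.5,9,0,0],[157,-22.5,9,0,0]]
  ]
}}

```text
t: 18.02
eef_pos: [0.5086, -0.2189, 0.1492]
eef_rot: [-3.141, -0.001, 1.602]
force: [-0.5, -0.1, 0.3]
width: 0.0364
grasp_force: 0.0
```

```bash
python3 - <<'E'
from h import *
to(.4985,-.1735,.06,1.711)
im,K,o,Rc=wcam(); cv2.imwrite("pics/w3.png",im); np.savez("w3.npz",K=K,o=o,R=Rc)
E
```

```text
pos [ 0.5086 -0.2189  0.1492] rot [-3.141 -0.001  1.602] w 0.0364 t 18.02 -> shift [ 4.56 -0.86  8.92] turn -0.109
```

View pics/w3.png

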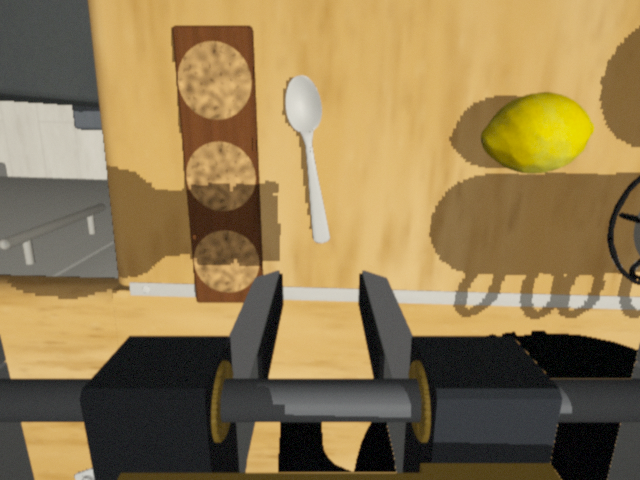

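The wrist view shows all three discs empty at (214,80), (221,176) and (226,261). The spoon runs from (300,76) to (322,241).

```bash
python3 - <<'E'
from h import *
def L(n):
    w=np.load(n); K,o,Rc=w["K"],w["o"],w["R"]
    def ry(p): d=Rc@np.linalg.inv(K)@[p[0],p[1],1]; return o,d/np.linalg.norm(d)
    return ry
r1,r2,r3=L("w1.npz"),L("w2.npz"),L("w3.npz")
pl=lambda r,p,z:(lambda o,d:o+d*(z-o[2])/d[2])(*r(p))
for p in [(214,80),(221,176),(226,261)]: print("disc",pl(r3,p,.008))
f1=lambda p:((p[0]+.5)/7-.5+350,(p[1]+.5)/7-.5+245)
print("bowl",*tri([r1((399,46)),r3((300,76)),r2((341,257)),ray("top",f1((138,135)))]),pl(r3,(300,76),.006))
print("handle",*tri([r1((406,191)),r3((322,241)),ray("top",f1((518,80)))]),pl(r3,(322,241),.008))
print("neck/mid",pl(r3,(313.5,165),.006),pl(r3,(309,138),.006))
E
```

```text
disc [ 0.4287 -0.1148  0.008 ]
disc [ 0.4313 -0.185   0.008 ]
disc [ 0.433 -0.255  0.008]
bowl [ 0.4917 -0.1095  0.0062] 0.0014462478166337826 [ 0.4915 -0.11    0.006 ]
handle [ 0.5102 -0.2378 -0.    ] 0.0029241988812890364 [ 0.5116 -0.2354  0.008 ]
neck/mid [ 0.5031 -0.1745  0.006 ] [ 0.4991 -0.1542  0.006 ]
```

>>> {"fn": "jog_arm", "kwargs": {
  "motion": [
    [[157,1.5,-0.2,2,-0.06],[157,3.5,-0.4,4,-0.12],[157,4.6,-0.5,6.5,-0.12],[157,4.6,-0.5,9,-0.12],[157,4.6,-0.5,11,-0.12],[157,4.6,-0.5,12.3,-0.12],[157,4.6,-0.5,12.6,-0.12],[157,4.6,-0.5,12.6,-0.12],[157,4.6,-0.5,12.6,-0.12]]
  ]
}}

```text
t: 18.82
eef_pos: [0.5029, -0.1742, 0.024]
eef_rot: [3.141, 0.0, 1.721]
force: [-0.1, -1.1, 0.9]
width: 0.0359
grasp_force: 0.0
```

```bash
python3 - <<'E'
from h import *
to(.502,-.173,.0115,1.723)
E
```

```text
pos [ 0.5029 -0.1742  0.024 ] rot [3.141 0.    1.721] w 0.0359 t 18.82 -> shift [ 0.13 -0.07  1.25] turn -0.002
```

>>> {"fn": "jog_arm", "kwargs": {
  "motion": [
    [[157,0,0,0.6,0],[157,0,0,1.0,0],[157,0,0,1.2,0],[157,0,0,1.25,0],[157,0,0,1.25,0]]
  ],
  "grip_force": 10
}}

```text
t: 19.23
eef_pos: [0.5023, -0.1743, 0.0104]
eef_rot: [-3.141, -0.0, 1.721]
force: [0.3, -0.4, 0.4]
width: 0.0363
grasp_force: 0.0
```

>>> {"fn": "jog_arm", "kwargs": {
  "motion": [
    [[255,0,0,0,0],[255,0,0,0,0],[255,0,0,0,0],[255,0,0,0,0],[255,0,0,0,0],[255,0,0,0,0],[255,0,0,0,0],[255,0,0,0,0]]
  ]
}}

```text
t: 19.9
eef_pos: [0.5025, -0.1743, 0.0105]
eef_rot: [3.141, 0.0, 1.721]
force: [-0.8, -0.2, 3.0]
width: 0.0205
grasp_force: 10.0
```

>>> {"fn": "jog_arm", "kwargs": {
  "motion": [
    [[255,0,0,-0.5,0],[255,0,0,-2,0],[255,0,0,-4,0],[255,0,0,-6.5,0],[255,0,0,-9,0],[255,0,0,-10,0],[255,0,0,-10,0],[255,0,0,-10,0]]
  ]
}}

```text
t: 20.57
eef_pos: [0.5023, -0.1745, 0.1104]
eef_rot: [3.141, 0.0, 1.721]
force: [-0.7, -0.1, -1.2]
width: 0.0207
grasp_force: 10.0
```

```bash
python3 - <<'E'
from h import *
to(.437,.3345,.2,1.721)
im,K,o,Rc=wcam(); s=read_camera("scene")["image"]
b=cv2.resize(s[175:285,330:440],None,fx=4.36,fy=4.36)
cv2.imwrite("pics/w4.png",np.hstack([im[100:480,150:460],b[:380]]))
E
```

```text
pos [ 0.5023 -0.1745  0.1104] rot [3.141 0.    1.721] w 0.0207 t 20.57 -> shift [51.3   1.14 -8.98] turn -0.0
```

View pics/w4.png

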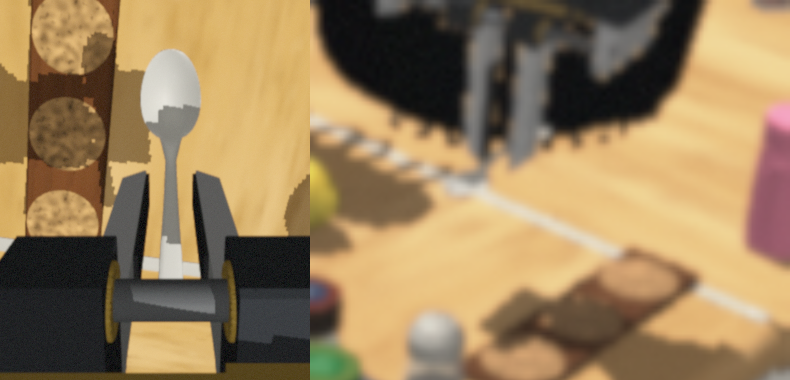

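The spoon is held across its middle with the bowl pointing up in the wrist view at (170,95), and it has come off the worktop.

>>> {"fn": "jog_arm", "kwargs": {
  "motion": [
    [[255,0.5,0,-1.5,0],[255,2,0,-4,0],[255,4,0.1,-6.5,0],[255,7,0.2,-8.5,0],[255,10.5,0.2,-9,0],[255,14,0.3,-9,0],[255,17.5,0.4,-9,-0.06],[255,21,0.5,-9,-0.15],[255,24.5,0.5,-9,-0.26],[255,28,0.6,-9,-0.37]]
  ]
}}

```text
t: 21.5
eef_pos: [0.4655, 0.105, 0.1996]
eef_rot: [-3.14, -0.001, 2.096]
force: [1.4, -0.5, 0.2]
width: 0.0206
grasp_force: 10.0
```

```bash
python3 - <<'E'
from h import *
to(.437,.3345,.1,3.08)
E
```

```text
pos [0.4655 0.105  0.1996] rot [-3.14  -0.001  2.096] w 0.0206 t 21.5 -> shift [21.28  9.05  9.97] turn -0.984
```

>>> {"fn": "jog_arm", "kwargs": {
  "motion": [
    [[255,2,0.9,0,-0.11],[255,4.7,2,0,-0.22],[255,7.5,3.2,0,-0.33],[255,10.5,4.5,0,-0.44],[255,13.5,5.7,0,-0.55],[255,16.2,6.9,0,-0.66],[255,18.5,7.9,0,-0.77],[255,20.2,8.6,0.5,-0.87],[255,21,9,1.5,-0.96],[255,21.3,9.05,3,-0.98]]
  ]
}}

```text
t: 22.33
eef_pos: [0.4386, 0.3352, 0.1695]
eef_rot: [3.14, -0.001, 3.078]
force: [-0.4, -0.3, 0.1]
width: 0.02
grasp_force: 10.0
```

>>> {"fn": "jog_arm", "kwargs": {
  "motion": [
    [[255,0,0,2,0],[255,0,0,4,0],[255,0,0,5,0],[255,0,0,5,0]]
  ]
}}

```text
t: 22.67
eef_pos: [0.4382, 0.3319, 0.1177]
eef_rot: [-3.139, -0.004, 3.069]
force: [-0.2, -0.5, -0.6]
width: 0.0206
grasp_force: 10.0
```

```bash
python3 - <<'E'
from h import *
to(.437,.3345,.015,3.08)
im,K,o,Rc=wcam(); s=read_camera("scene")["image"]
b=cv2.resize(s[270:380,200:310],None,fx=3.5,fy=3.5)
cv2.imwrite("pics/w5.png",np.hstack([cv2.resize(im,None,fx=.64,fy=.8),b]))
np.savez("w5.npz",K=K,o=o,R=Rc)
E
```

```text
pos [0.4382 0.3319 0.1177] rot [-3.139 -0.004  3.069] w 0.0206 t 22.67 -> shift [ 0.1   0.28 10.27] turn -0.011Traceback (most recent call last):
  File "<stdin>", line 5, in <module>
    return _nx.concatenate(arrs, 1, dtype=dtype, casting=casting)
           ~~~~~~~~~~~~~~~^^^^^^^^^^^^^^^^^^^^^^^^^^^^^^^^^^^^^^^
ValueError: all the input array dimensions except for the concatenation axis must match exactly, but along dimension 0, the array at index 0 has size 384 and the array at index 1 has size 385
```

```bash
python3 - <<'E'
from h import *
to(.437,.3345,.015,3.08)
im,K,o,Rc=wcam(); s=read_camera("scene")["image"]
b=cv2.resize(s[270:380,200:310],(384,384))
cv2.imwrite("pics/w5.png",np.hstack([cv2.resize(im,(410,384)),b]))
np.savez("w5.npz",K=K,o=o,R=Rc)
E
```

```text
pos [0.4391 0.3331 0.1204] rot [-3.141 -0.001  3.07 ] w 0.0207 t 22.77 -> shift [ 0.21  0.12 10.54] turn -0.01
```

View pics/w5.png

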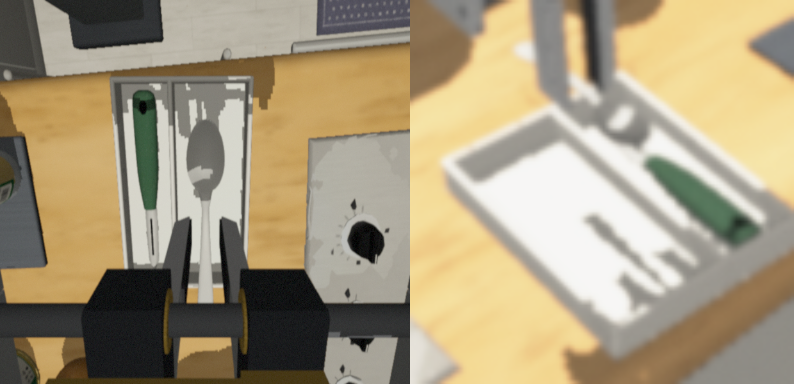

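The spoon is over the wide compartment. In the left half the divider is at column 173, the right wall's inner face at 247, and the bowl at (205,160). The peeler lies in the other compartment.

```bash
python3 - <<'E'
from h import *
w=np.load("w5.npz"); K,o,Rc=w["K"],w["o"],w["R"]
def pl(p,z): p=(p[0]*640/410,p[1]*1.25); d=Rc@np.linalg.inv(K)@[p[0],p[1],1]; return (o+d*(z-o[2])/d[2])[:2]
for p in [(175,100),(248,100),(175,180),(247,180),(113,78),(252,78)]: print(p,pl(p,.026))
s=tuple(pl((205,120),.12)); print(s)
to(.437,.3335,.016,3.075)
E
```

```text
(175, 100) [0.3627 0.3075]
(248, 100) [0.368  0.3804]
(175, 180) [0.4285 0.3007]
(247, 180) [0.4341 0.3775]
(113, 78) [0.3417 0.2484]
(252, 78) [0.3515 0.3848]
(np.float64(0.37445049452790674), np.float64(0.33694065370685383))
pos [0.4396 0.3335 0.1213] rot [3.141 0.001 3.07 ] w 0.0207 t 22.87 -> shift [ 0.26 -0.02 10.53] turn -0.005
```

>>> {"fn": "jog_arm", "kwargs": {
  "motion": [
    [[255,0,0.3,1.5,0],[255,0,0.3,3.5,0],[255,0,0.3,5.5,0],[255,0,0.3,7.5,0],[255,0,0.3,8.7,0],[255,0,0.3,9.4,0],[255,0,0.3,9.4,0],[255,0,0.3,9.4,0]]
  ]
}}

```text
t: 23.53
eef_pos: [0.4396, 0.3367, 0.027]
eef_rot: [3.141, 0.0, 3.071]
force: [0.4, 1.1, 0.8]
width: 0.0204
grasp_force: 10.0
```

>>> {"fn": "jog_arm", "kwargs": {
  "motion": [
    [[255,0,0,0.3,0],[255,0,0,0.6,0],[255,0,0,0.8,0],[255,0,0,0.9,0],[255,0,0,0.9,0]]
  ]
}}

```text
t: 23.95
eef_pos: [0.4394, 0.3363, 0.0174]
eef_rot: [3.142, -0.0, 3.071]
force: [-0.9, 0.5, -0.1]
width: 0.0204
grasp_force: 10.0
```

>>> {"fn": "jog_arm", "kwargs": {
  "motion": [
    [[255,0,0,0.15,0],[255,0,0,0.25,0],[255,0,0,0.25,0],[255,0,0,0.25,0]]
  ]
}}

```text
t: 24.28
eef_pos: [0.4394, 0.3363, 0.0149]
eef_rot: [-3.142, -0.0, 3.071]
force: [-0.1, -0.7, -0.8]
width: 0.0205
grasp_force: 10.0
```

>>> {"fn": "jog_arm", "kwargs": {
  "motion": [
    [[190,0,0,0,0],[174,0,0,0,0],[174,0,0,0,0],[174,0,0,0,0],[174,0,0,-0.5,0],[174,0,0,-2,0],[174,0,0,-4.5,0],[174,0,0,-8,0],[174,0,0,-11.5,0],[174,0,0,-14,0]]
  ]
}}

```text
t: 25.12
eef_pos: [0.4393, 0.337, 0.159]
eef_rot: [3.14, 0.002, 3.072]
force: [-0.1, -1.2, 0.7]
width: 0.0301
grasp_force: 0.0
```

>>> {"fn": "jog_arm", "kwargs": {
  "motion": [
    [[174,0,0,-2,0.11],[174,0,0,-4,0.22],[174,0,0,-4,0.33],[174,0,0,-4,0.44],[174,0,-1,-4,0.55],[100,0,-3,-4,0.66],[0,0,-6,-4,0.78],[0,0,-9,-4,0.9],[0,0,-12,-4,1.02],[0,0,-15,-4,1.14]]
  ]
}}

```text
t: 25.95
eef_pos: [0.4282, 0.1857, 0.196]
eef_rot: [3.141, -0.0, 1.926]
force: [0.8, 0.2, 0.4]
width: 0.0598
grasp_force: 0.0
```

```bash
python3 - <<'E'
from h import *
to(.412,.1025,.17,1.599)
s=read_camera("scene")["image"]; t=read_camera("top")["image"]
cv2.imwrite("pics/s6.png",np.hstack([cv2.resize(s[220:380,205:375],(425,400)),cv2.resize(t[240:340,145:240],(380,400))[:,:370]]))
E
```

```text
pos [0.4282 0.1857 0.196 ] rot [ 3.141 -0.     1.926] w 0.0598 t 25.95 -> shift [-7.24 -4.42  2.6 ] turn 0.327
```

View pics/s6.png

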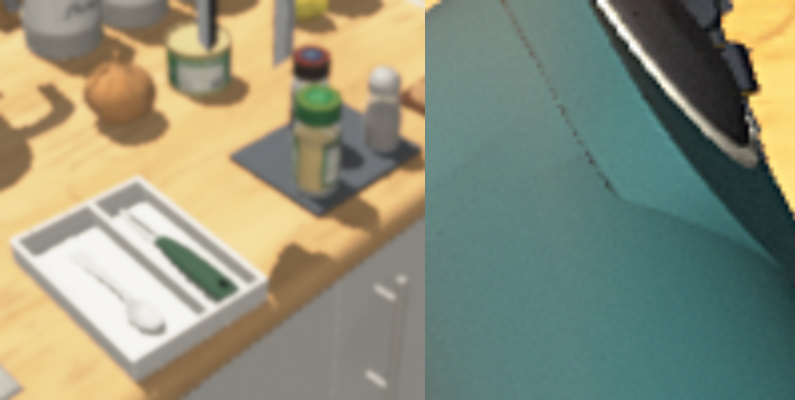

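The scene half shows the spoon lying flat and lengthwise in the wide compartment, from (75,255) to (150,320). The green jar, brown jar and shaker all stand on the slate. Now I put them back, green first.

>>> {"fn": "jog_arm", "kwargs": {
  "motion": [
    [[0,-1.5,-1,0,0.11],[0,-4,-2.5,0,0.22],[0,-6.3,-3.9,0,0.33],[0,-7.2,-4.4,0,0.33],[0,-7.2,-4.4,1,0.33],[0,-7.2,-4.4,2.6,0.33],[0,-7.2,-4.4,2.6,0.33],[0,-7.2,-4.4,2.6,0.33]]
  ],
  "grip_force": 15
}}

```text
t: 26.72
eef_pos: [0.4126, 0.1049, 0.1689]
eef_rot: [-3.14, -0.001, 1.603]
force: [1.0, -0.0, -0.1]
width: 0.0939
grasp_force: 0.0
```

```bash
python3 - <<'E'
from h import *
to(.412,.1021,.0555,1.601)
E
```

```text
pos [0.4126 0.1049 0.1689] rot [-3.14  -0.001  1.603] w 0.0939 t 26.72 -> shift [-0.29 -0.05 11.34] turn 0.002
```

>>> {"fn": "jog_arm", "kwargs": {
  "motion": [
    [[0,-0.2,0,1.5,0],[0,-0.2,0,4,0],[0,-0.2,0,6.5,0],[0,-0.2,0,9,0],[0,-0.2,0,10.7,0],[0,-0.2,0,11.3,0],[0,-0.2,0,11.3,0],[0,-0.2,0,11.3,0]]
  ]
}}

```text
t: 27.38
eef_pos: [0.4135, 0.1024, 0.0568]
eef_rot: [3.141, -0.0, 1.602]
force: [0.4, -0.1, -0.7]
width: 0.0941
grasp_force: 0.0
```

```bash
python3 - <<'E'
from h import *
to(.412,.1021,.0555,1.601)
E
```

```text
pos [0.4135 0.1024 0.0568] rot [ 3.141 -0.     1.602] w 0.0941 t 27.38 -> shift [-0.03 -0.15  0.13] turn 0.001
```

>>> {"fn": "jog_arm", "kwargs": {
  "motion": [
    [[255,0,-0.1,0,0],[255,0,-0.1,0,0],[255,0,-0.1,0,0],[255,0,-0.1,0,0],[255,0,-0.1,0,0],[255,0,-0.1,0,0],[255,0,-0.1,0,0],[255,0,-0.1,0,0],[255,0,-0.1,0,0]]
  ]
}}

```text
t: 28.13
eef_pos: [0.412, 0.1017, 0.056]
eef_rot: [-3.141, -0.0, 1.601]
force: [-0.4, 0.5, 1.7]
width: 0.0458
grasp_force: 15.0
```

```bash
python3 - <<'E'
from h import *
to(.431,-.255,.0565,1.601)
E
```

```text
pos [0.412  0.1017 0.056 ] rot [-3.141 -0.     1.601] w 0.0458 t 28.13 -> shift [-35.72   0.82  -0.05] turn -0.0
```

>>> {"fn": "jog_arm", "kwargs": {
  "motion": [
    [[255,0,0,-0.8,0],[255,0,0,-2.4,0],[255,0,0,-4.6,0],[255,0,0,-7.0,0],[255,0,0,-9.4,0],[255,0,0,-11.8,0],[255,0,0,-13.8,0],[255,0,0,-15.0,0],[255,-0.8,0,-15.5,0],[255,-2.4,0,-15.5,0]]
  ]
}}

```text
t: 28.97
eef_pos: [0.4131, 0.079, 0.2128]
eef_rot: [3.139, -0.0, 1.603]
force: [0.5, -0.2, -1.6]
width: 0.0459
grasp_force: 15.0
```

>>> {"fn": "jog_arm", "kwargs": {
  "motion": [
    [[255,-2.5,0.05,0,0],[255,-5.5,0.1,0,0],[255,-9.0,0.2,0,0],[255,-12.5,0.3,0,0],[255,-16.0,0.4,0,0],[255,-19.5,0.5,0,0],[255,-23.0,0.6,0,0],[255,-26.5,0.7,0,0],[255,-29.5,0.8,0,0],[255,-31.8,0.8,0,0]]
  ]
}}

```text
t: 29.8
eef_pos: [0.4299, -0.2423, 0.2114]
eef_rot: [3.141, -0.0, 1.599]
force: [0.2, 0.4, 0.1]
width: 0.0458
grasp_force: 15.0
```

>>> {"fn": "jog_arm", "kwargs": {
  "motion": [
    [[255,-1.2,0,0,0],[255,-1.5,0,0.5,0],[255,-1.5,0,2.5,0],[255,-1.5,0,5.0,0],[255,-1.5,0,7.5,0],[255,-1.5,0,10.0,0],[255,-1.5,0,12.0,0],[255,-1.5,0,13.5,0],[255,-1.5,0,14.2,0],[255,-1.5,0,14.2,0]]
  ]
}}

```text
t: 30.63
eef_pos: [0.4303, -0.2532, 0.0679]
eef_rot: [-3.14, -0.002, 1.602]
force: [-0.2, 0.7, -0.2]
width: 0.046
grasp_force: 15.0
```

>>> {"fn": "jog_arm", "kwargs": {
  "motion": [
    [[255,0,0,0,0],[255,0,0,0.3,0],[255,0,0,0.5,0],[255,0,0,0.5,0],[255,0,0,0.5,0]]
  ]
}}

```text
t: 31.05
eef_pos: [0.4309, -0.2549, 0.0643]
eef_rot: [3.141, 0.0, 1.601]
force: [0.2, -0.1, -0.5]
width: 0.0458
grasp_force: 15.0
```

```bash
python3 - <<'E'
from h import *
to(.431,-.255,.056,1.601)
E
```

```text
pos [ 0.4309 -0.2549  0.0643] rot [3.141 0.    1.601] w 0.0458 t 31.05 -> shift [-0.01  0.01  0.83] turn -0.0
```

>>> {"fn": "jog_arm", "kwargs": {
  "motion": [
    [[255,0,0,0.4,0],[255,0,0,0.7,0],[255,0,0,0.8,0],[255,0,0,0.85,0],[255,0,0,0.85,0]]
  ]
}}

```text
t: 31.47
eef_pos: [0.4307, -0.255, 0.0559]
eef_rot: [-3.141, 0.0, 1.601]
force: [-5.1, 2.0, 16.1]
width: 0.0455
grasp_force: 15.0
```

>>> {"fn": "jog_arm", "kwargs": {
  "motion": [
    [[140,0,0,0,0],[100,0,0,0,0],[40,0,0,0,0],[0,0,0,0,0],[0,0,0,0,0],[0,0,0,0,0],[0,0,0,-1,0],[0,0,0,-4,0],[0,0,0,-8,0],[0,0,0,-11,0]]
  ]
}}

```text
t: 32.3
eef_pos: [0.431, -0.2546, 0.1684]
eef_rot: [3.141, -0.0, 1.601]
force: [1.3, -0.5, 0.7]
width: 0.0937
grasp_force: 0.0
```

```bash
python3 - <<'E'
from h import *
to(.412,.002,.04,1.601)
E
```

```text
pos [ 0.431  -0.2546  0.1684] rot [ 3.141 -0.     1.601] w 0.0937 t 32.3 -> shift [25.7  -1.12 12.84] turn 0.0
```

>>> {"fn": "jog_arm", "kwargs": {
  "motion": [
    [[0,2,-0.1,0,0],[0,5,-0.2,0,0],[0,8.5,-0.4,0,0],[0,12,-0.5,0,0],[0,15.5,-0.7,0,0],[0,19,-0.9,0,0],[0,22.5,-1,0,0],[0,25,-1.1,0.5,0],[0,25.7,-1.1,2,0],[0,25.7,-1.1,4,0]]
  ]
}}

```text
t: 33.13
eef_pos: [0.4129, 0.0038, 0.1267]
eef_rot: [3.138, 0.001, 1.604]
force: [0.9, -1.6, -0.0]
width: 0.094
grasp_force: 0.0
```

>>> {"fn": "jog_arm", "kwargs": {
  "motion": [
    [[0,0,0,2,0],[0,0,0,4.5,0],[0,0,0,7,0],[0,0,0,8.3,0],[0,0,0,8.8,0],[0,0,0,8.8,0],[0,0,0,8.8,0]]
  ]
}}

```text
t: 33.72
eef_pos: [0.4124, 0.0018, 0.0382]
eef_rot: [3.141, 0.0, 1.601]
force: [-0.5, -0.7, -0.7]
width: 0.094
grasp_force: 0.0
```

```bash
python3 - <<'E'
from h import *
to(.412,.002,.0395,1.601)
E
```

```text
pos [0.4124 0.0018 0.0382] rot [3.141 0.    1.601] w 0.094 t 33.72 -> shift [ 0.02 -0.04 -0.13] turn -0.0
```

>>> {"fn": "jog_arm", "kwargs": {
  "motion": [
    [[255,0,0,0,0],[255,0,0,0,0],[255,0,0,0,0],[255,0,0,0,0],[255,0,0,0,0],[255,0,0,0,0],[255,0,0,0,0],[255,0,0,0,0],[255,0,0,0,0],[255,0,0,0,0]]
  ]
}}

```text
t: 34.55
eef_pos: [0.4119, 0.0017, 0.0374]
eef_rot: [-3.141, -0.0, 1.601]
force: [-0.6, -1.0, 1.1]
width: 0.0417
grasp_force: 15.0
```

>>> {"fn": "jog_arm", "kwargs": {
  "motion": [
    [[255,0,0,-0.8,0],[255,0,0,-2.4,0],[255,0,0,-4.6,0],[255,0,0,-6.4,0],[255,-0.8,0.1,-7.5,0],[255,-2.5,0.2,-8,0],[255,-5,0.4,-8,0],[255,-8,0.7,-8,0],[255,-11,0.9,-8,0],[255,-14,1.2,-8,0]]
  ]
}}

```text
t: 35.38
eef_pos: [0.4281, -0.1392, 0.1181]
eef_rot: [3.141, 0.0, 1.601]
force: [1.5, 0.2, -1.8]
width: 0.0418
grasp_force: 15.0
```

>>> {"fn": "jog_arm", "kwargs": {
  "motion": [
    [[255,-2.6,0.2,0,0],[255,-4.3,0.3,0,0],[255,-4.85,0.3,0.8,0],[255,-4.85,0.3,2.5,0],[255,-4.85,0.3,4.5,0],[255,-4.85,0.3,6,0],[255,-4.85,0.3,7,0],[255,-4.85,0.3,7.5,0],[255,-4.85,0.3,7.5,0],[255,-4.85,0.3,7.5,0]]
  ]
}}

```text
t: 36.22
eef_pos: [0.4329, -0.186, 0.0429]
eef_rot: [3.141, -0.0, 1.601]
force: [0.5, 0.2, -1.2]
width: 0.0416
grasp_force: 15.0
```

```bash
python3 - <<'E'
from h import *
to(.433,-.186,.0385,1.601)
E
```

```text
pos [ 0.4329 -0.186   0.0429] rot [ 3.141 -0.     1.601] w 0.0416 t 36.22 -> shift [-0.    0.01  0.44] turn 0.0
```

>>> {"fn": "jog_arm", "kwargs": {
  "motion": [
    [[255,0,0,0.2,0],[255,0,0,0.4,0],[255,0,0,0.5,0],[255,0,0,0.5,0]]
  ]
}}

```text
t: 36.55
eef_pos: [0.4327, -0.1863, 0.0375]
eef_rot: [3.141, 0.0, 1.601]
force: [0.6, -0.4, -1.1]
width: 0.0416
grasp_force: 15.0
```

>>> {"fn": "jog_arm", "kwargs": {
  "motion": [
    [[140,0,0,0,0],[100,0,0,0,0],[40,0,0,0,0],[0,0,0,0,0],[0,0,0,0,0],[0,0,0,0,0],[0,0,0,-1,0],[0,0,0,-4,0],[0,0,0,-8,0],[0,0,0,-11.5,0]]
  ]
}}

```text
t: 37.38
eef_pos: [0.4324, -0.1856, 0.1548]
eef_rot: [-3.141, -0.001, 1.602]
force: [1.3, -0.4, 1.5]
width: 0.0941
grasp_force: 0.0
```

>>> {"fn": "jog_arm", "kwargs": {
  "motion": [
    [[0,2,0.4,-1,0],[0,5,0.9,-1,0],[0,8.5,1.5,-1,0],[0,12,2.1,-1,0],[0,15.5,2.8,-1,0],[0,19,3.4,-1,0],[0,22,4,-1,0],[0,23.5,4.2,-1,0],[0,23.5,4.2,-1,0],[0,23.5,4.2,-1,0]]
  ]
}}

```text
t: 38.22
eef_pos: [0.4675, 0.0504, 0.1629]
eef_rot: [3.142, 0.0, 1.603]
force: [-0.2, -0.5, -0.7]
width: 0.0942
grasp_force: 0.0
```

```bash
python3 - <<'E'
from h import *
to(.468,.0498,.0535,1.601)
E
```

```text
pos [0.4675 0.0504 0.1629] rot [3.142 0.    1.603] w 0.0942 t 38.22 -> shift [-0.06  0.05 10.94] turn 0.002
```

>>> {"fn": "jog_arm", "kwargs": {
  "motion": [
    [[0,0,0,1.5,0],[0,0,0,4,0],[0,0,0,6.5,0],[0,0,0,9,0],[0,0,0,10.5,0],[0,0,0,10.9,0],[0,0,0,10.9,0],[0,0,0,10.9,0]]
  ]
}}

```text
t: 38.88
eef_pos: [0.468, 0.0494, 0.0543]
eef_rot: [3.141, 0.0, 1.6]
force: [0.5, 0.4, 0.7]
width: 0.094
grasp_force: 0.0
```

>>> {"fn": "jog_arm", "kwargs": {
  "motion": [
    [[255,0,0,0,0],[255,0,0,0,0],[255,0,0,0,0],[255,0,0,0,0],[255,0,0,0,0],[255,0,0,0,0],[255,0,0,0,0],[255,0,0,0,0],[255,0,0,0,0],[255,0,0,0,0]]
  ]
}}

```text
t: 39.72
eef_pos: [0.4676, 0.0499, 0.0534]
eef_rot: [-3.142, -0.0, 1.601]
force: [0.6, -0.4, 0.6]
width: 0.0405
grasp_force: 15.0
```

>>> {"fn": "jog_arm", "kwargs": {
  "motion": [
    [[255,0,0,-0.8,0],[255,0,0,-2.4,0],[255,0,0,-4.6,0],[255,0,0,-6.8,0],[255,-0.8,-0.2,-7.8,0],[255,-2.5,-0.7,-8,0],[255,-5,-1.4,-8,0],[255,-8,-2.2,-8,0],[255,-11,-3,-8,0],[255,-13.5,-3.7,-8,0]]
  ]
}}

```text
t: 40.55
eef_pos: [0.4339, -0.0879, 0.134]
eef_rot: [3.142, 0.0, 1.6]
force: [0.6, -1.1, -0.6]
width: 0.0405
grasp_force: 15.0
```

>>> {"fn": "jog_arm", "kwargs": {
  "motion": [
    [[255,-1.8,-0.5,0,0],[255,-2.7,-0.7,0,0],[255,-2.85,-0.75,0.8,0],[255,-2.85,-0.75,2.5,0],[255,-2.85,-0.75,4.5,0],[255,-2.85,-0.75,6,0],[255,-2.85,-0.75,7,0],[255,-2.85,-0.75,7.4,0],[255,-2.85,-0.75,7.4,0],[255,-2.85,-0.75,7.4,0]]
  ]
}}

```text
t: 41.38
eef_pos: [0.4285, -0.1144, 0.0598]
eef_rot: [3.141, -0.0, 1.602]
force: [0.4, 0.3, -1.7]
width: 0.0407
grasp_force: 15.0
```

```bash
python3 - <<'E'
from h import *
to(.4283,-.1153,.0535,1.601)
E
```

```text
pos [ 0.4285 -0.1144  0.0598] rot [ 3.141 -0.     1.602] w 0.0407 t 41.38 -> shift [-0.09 -0.02  0.63] turn 0.001
```

>>> {"fn": "jog_arm", "kwargs": {
  "motion": [
    [[255,-0.05,0,0.3,0],[255,-0.05,0,0.5,0],[255,-0.05,0,0.6,0],[255,-0.05,0,0.6,0],[255,-0.05,0,0.6,0]]
  ]
}}

```text
t: 41.8
eef_pos: [0.4281, -0.1154, 0.0536]
eef_rot: [3.142, 0.0, 1.601]
force: [0.3, -0.4, -1.1]
width: 0.0408
grasp_force: 15.0
```

>>> {"fn": "jog_arm", "kwargs": {
  "motion": [
    [[140,0,0,0,0],[100,0,0,0,0],[40,0,0,0,0],[0,0,0,0,0],[0,0,0,0,0],[0,0,0,0,0],[0,0,0,-1,0],[0,0,0,-4,0],[0,0,0,-8,0],[0,0,0,-11,0]]
  ]
}}

```text
t: 42.63
eef_pos: [0.4282, -0.1147, 0.1663]
eef_rot: [3.141, -0.001, 1.602]
force: [0.8, -0.5, 1.0]
width: 0.0935
grasp_force: 0.0
```

>>> {"fn": "jog_arm", "kwargs": {
  "motion": [
    [[0,-3,0,-2,0],[0,-6.5,-1,-4,0],[0,-10,-2,-4,0],[0,-13.5,-3,-4,0],[0,-17,-4,-4,0],[0,-20.5,-5,-4,0],[0,-24,-6,-4,0],[0,-27,-7,-4,0],[0,-27,-7,-4,0],[0,-27,-7,-4,0]]
  ]
}}

```text
t: 43.47
eef_pos: [0.3654, -0.3884, 0.2038]
eef_rot: [3.141, -0.001, 1.598]
force: [0.7, 0.4, -0.1]
width: 0.0941
grasp_force: 0.0
```

```bash
python3 - <<'E'
from h import *
to(.4283,-.1153,.0535,1.601)
s=read_camera("scene")["image"]; t=read_camera("top")["image"]
cv2.imwrite("pics/t9.png",t);cv2.imwrite("pics/sc9.png",s)
cv2.imwrite("pics/s7.png",np.vstack([cv2.resize(s[190:380,205:455],(500,380))[:,:], cv2.resize(t[240:340,145:460],(500,159))]))
E
```

```text
pos [ 0.3654 -0.3884  0.2038] rot [ 3.141 -0.001  1.598] w 0.0941 t 43.47 -> shift [27.11  7.03 15.05] turn -0.003
```

View pics/s7.png

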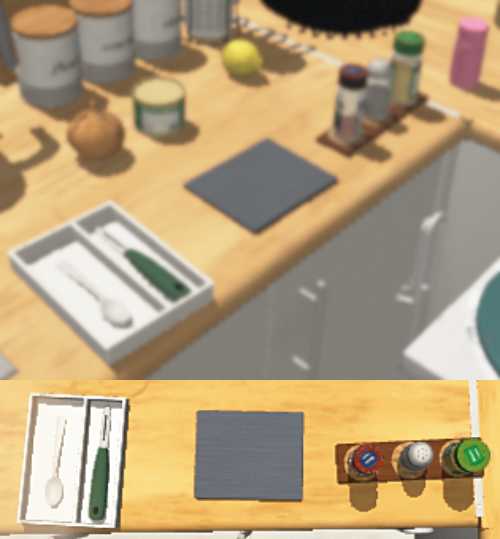

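The final views show the spoon flat in the wide compartment at (57,460). The slate is empty. The brown jar, shaker and green jar stand on their own discs at (365,460), (415,458) and (470,456). The bystanders have not moved and the gripper is clear, so I'm handing in.

```bash
python3 - <<'E'
import cv2,numpy as np
a=cv2.imread("pics/top0.png");b=cv2.imread("pics/t9.png")
for x in(360,393,425): print(cv2.phaseCorrelate(*(np.float64(cv2.cvtColor(i[272:306,x:x+32],6)) for i in(a,b))))
from bench import job; print(job.job_done())
E
```

```text
((0.07614134962216923, -0.1943407126147818), 0.9394360162995464)
((-0.33430299828376775, -0.1417103574942047), 0.933792868881134)
((-0.36527364270223117, -0.006834773025509833), 1.0026519289026856)
the job is handed in; nothing more can be done
None
```

The job is handed in at about 43 s of 144 s: the spoon lies flat and lengthwise in the tray's wide compartment, both jars and the shaker stand on their original discs (within about 1 mm in the top view), and the tin, lemon and onion were not touched.

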